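# Refit the loupe carriage on its dovetail rail against the sprung buffer and clamp it

### The arm

A 6-joint arm with a two-finger parallel gripper is mounted at the origin on the work surface. World frame = base frame: x ahead of the robot, y to its left, z up, the work surface at z = 0. Lengths are in m, angles in degrees, forces in N, time in s.
With the tool pointing down it reaches from about 0.35 to 0.725 m from the base axis. Payload 4.3 kg.
Tool frame: the origin (TCP) lies on the centre line of the jaws, within the pads' length; the fingertips stand 14 mm ahead of it and the grasp point (between the pads) lies 5 mm behind it; z points along the fingers, y is the direction in which the jaws open and shut (so a half turn about z gives the same grasp; the last joint's range is limited). The gripper opens to 85 mm and grips with 20 to 120 N. Pads are 22 mm wide; open, the fingers measure 114 mm over their backs; the gripper's body (76 mm by 85 mm) begins 54 mm behind the grasp point. The pads swing forward as they close: fully open they stand 13 mm farther back than shut.
Start: joints at [-74.903, 21.618, 4.641, 73.018, 0, 83.68], TCP at [0.21, -0.535, 0.245] pointing down, gripper open.
Joint ranges: [-156.06, 156.06], [-48.1, 94.91], [-58.44, 69.94], [-101.28, 121.22], [-78.64, 73.56], [-180, 180]. Speed limits (degrees/s): [147.25, 147.25, 180, 180, 180, 180].

### API

Orientations are given as [roll, pitch, yaw] about the fixed x, y, z axes, in that order (R = Rz(yaw) Ry(pitch) Rx(roll)).
In Python, from cell import bot, viewer, workorder gives the robot as it stands.
- The arm moves only by the tool step_arm, never from a script. Its argument "deltas" is a list of rows, each an object with "offset": the shift along the tool's x, y, z in cm, a list of three; "spin": the turn about the tool's z in rad; "claw": the gripper command: -1 is fully open, 1 is shut, values between are in proportion. A call has 1 to 8 rows; each row is the pose to reach, as a shift and turn from the pose measured when the call began, along the tool's axes at that moment; what a row does not reach only later rows make up. A row lasts 1/10 s, in which the tool goes at most 50 mm and 8.59 degrees, less where a joint would pass 70% of its speed; a pose out of reach is approached as far as the arm can. A call with a gripper value outside its range is refused whole. The fingers move at their own pace and stop on an object; "squeeze" is the grip in N (left out, the last holds). Time passes only in rows, so rows that repeat a pose let the fingers close. It gives the time, the measured TCP pose, the force and the opening at its end, in the units of the state.
- bot.observe(): the state, without advancing time (a new reading comes with each control period).
- viewer.grab_frame(name): name is "scene" or "top" or "wrist"; returns (picture, depth): 420x560x3 uint8, blue, green, red; 420x560 float32, m along the optical axis (not along the pixel's ray), 0 where there is no reading.
- viewer.camera_model(name): a dict with "camera_matrix" (3x3 intrinsics, pixels), "rvec" (rotation vector, rad) and "tvec" (3), from world to camera coordinates, as OpenCV has them; the wrist camera has in their place "tool_from_camera" (4x4, takes a point from camera to tool coordinates, whose origin is the TCP and whose axes are the flange's). Camera axes: x right, y down, z forward; pixel columns grow to the right and rows downward; lengths in m; the calibration is good to about 2 mm. A picture is of the moment at which its call begins: read the wrist's pose just before it. camera_model takes no time and is no camera call.
- workorder.sign_off(): hands the job in, once; it reports no verdict.
The state is a dict: "time": time; "joint_pos": joint angles; "dq": joint speeds; "effort": joint torques, N m; "eef_pos": TCP position; "tcp_rot": TCP orientation; "wrist_force": force on the tool from outside, world axes, zero at the start; "ft_torque": the same for the moment, N m; "width": finger opening in m.
Only numpy, scipy, OpenCV 4.12 (cv2) and the standard library are available. Lean on these libraries where they do the work, as an engineer would, in place of code of your own. Each camera call takes 0.05 s, during which the arm holds its last target. There are 200 camera calls.

### The job

Put the loupe carriage back on its dovetail rail: slide it on from the rail's tapered end and gently on until it presses the sprung buffer rod at the other end roughly half-way in, without ramming it. While it presses there, turn the clamp knob on its side clockwise until it is firmly tight, so that the carriage stays held against the buffer after you let go. Leave everything else where it stands.

Things in the scene. Friction and masses are not known exactly. Their poses are not given: they have to be found in the camera images.
- rail: Aluminium dovetail rail, fixed, on a steel foot 240 x 70 x 6. Origin: middle of the rail, at platform level. x along the rail from the tapered entry end (x = -100) to the buffer end, z up. Dovetail: z = 22 (24 wide) to 38 (flat top 38 wide, edges upright for the top 4), full section x = -75 to 92. The seated carriage has its origin at y = 0, z = 22, with 1.2 mm sideways and 2 mm upward play.
- rail_tip (a point): Tip of the tapered entry end of the rail, on its centre line at the height (22 above the platform) of the seated carriage's underside; axes as the rail's. Over the 25 mm behind it the dovetail narrows 5 mm on each side and its top slopes 3 mm down towards the tip. The carriage's front meets the tip when its origin is 40 before this point. It slides on with little friction.
- stop: Dark steel stop block fixed on the far end of the rail: 20 long, 44 wide, 36 high, top 62 above the platform. Origin: 10 above the platform, on the rail's centre line, in the plane of the face that looks to the entry end; axes as the rail's. It carries the sprung buffer, whose brass screw also sticks out of the back by up to 56.
- stop_face (a point): Point on the stop block's face, 47 above the platform, out of which the buffer sticks: brass screw, steel rod, rubber tip of diameter 14. The tip stands 20 to 70 out of the face: different each time and not measured; find it by feel or sight. The rod is sprung: it gives at 1.6 N, then 0.8 N per mm, and bottoms solidly after 12 mm, at 11 N.
- carriage: Aluminium saddle, dovetail slot along its x from end to end, 80 long (x), 54 wide, 32 high without its fittings; 0.45 to 0.6 kg in all. Origin: centre of its underside, z up; it stands upright on the platform. A flat round loupe of radius 22, z = 48 to 56, sits at x = -26, y = -50. Clamp knob on an ear at x = 24, y = 44. Mount it with its x along the rail's x, front (+x) to the buffer.
- front (a point): Centre of the carriage's flat front face (40 ahead of its origin, 24 above its underside; the face spans 16 to 32 above the underside). It meets the buffer tip. Axes as the carriage's.
- post_top (a point): Centre of the top of the black upright grip post on the carriage, 16 (carriage x) by 30 (y), which rises from 32 to 78 above the carriage's underside, at x = -26, y = 0 of the carriage. Axes as the carriage's.
- knob_grip (a point): On the clamp knob's vertical axis, mid-height of its bar, 51 above the carriage's underside. The black bar is 44 long, 12 thick, 22 high. The axes turn with the knob: z up, the line of the bar's thickness lies 0.7 rad counterclockwise (from above) of this x axis, which itself stands q rad clockwise of the carriage's x (q = the knob's joint).
- clamp_knob (a joint): Turn of the clamp knob in rad, growing clockwise seen from above: 0 (loose) to 1.6 (end stop). It starts between 0 and 0.2 and stays where it is left. It takes 0.22 Nm; from about 1.0 on the gib bears on the rail and the torque rises to 0.35 Nm; at 1.4 or more it is firmly tight.
- gib: Brass gib strip, 22 x 6 x 11, in the side of the carriage under the knob; the knob presses it against the rail's edge. Origin: its centre.
- pawn: Maple pawn, 60 high, loose; origin under its centre.
- column: Black resin ruined column, about 90 high, loose; origin under its centre.
- shrub: Green plastic shrub cluster, about 52 across and high, loose; origin under its centre.
- tray: Clear acrylic tray, 120 x 160 x 25, with a cork disc and a steel ring in it; origin under its centre.
- paint_pot: Small glass jar with a black cap, 45 high, loose; origin under its centre.
- brush: Brush lying flat, 160 long; origin under its centre.
Mind the look-alikes: they are no part of the job. What is shaped like the carriage but purple or turquoise is not meant.

How it is judged:
By the outcome, as a careful person would: the job done as asked, in the order asked, and still so for the second after the job is handed in, with the robot touching nothing.
It also fails if it takes over 70 s, if anything falls off the work surface, if the arm or the gripper's body presses on something with over 40 N, if the wrist force passes 120 N, or if a joint passes its speed limit or range.

## Working session

There is one attempt and no reset: what is moved stays moved. The work goes in short steps, Python scripts to look and compute and a tool call to move; the robot and the scene stay as the last step left them, time stands still between calls to the robot, and variables do not carry over. Pictures are saved under pics/ and viewed, about 8 in all and at most 12, crops included, and the job is handed in when it is done.

Besides the shell and the picture viewer there is one more tool, called after "Request:" in YAML: its name, and indented under it one key for each argument. step_arm: Moves the arm, as the interface text tells. Its arguments: {"type":"object","properties":{"deltas":{"type":"array","items":{"type":"object","properties":{"offset":{"type":"array","items":{"type":"number"}},"spin":{"type":"number"},"claw":{"type":"number"}}}},"squeeze":{"type":"number"}},"required":["deltas"]}

```bash
ls; mkdir -p pics
python3 - <<'E'
from cell import bot,viewer,workorder
import cv2,numpy as np
s=bot.observe();print({k:np.round(v,3).tolist() for k,v in s.items()})
for n in("scene","top"):
    p,d=viewer.grab_frame(n);cv2.imwrite(f"pics/{n}0.png",p);np.save(f"pics/{n}0.npy",d)
    m=viewer.camera_model(n);R=cv2.Rodrigues(np.array(m["rvec"],float))[0];print(n,np.round(m["camera_matrix"],1).tolist(),(-R.T@np.array(m["tvec"]).ravel()).round(3),R.round(2).tolist())
print(viewer.camera_model("wrist"))
E
```

```text
pics
{'time': 0.0, 'joint_pos': [-74.906, 21.662, 4.564, 73.017, 0.0, 83.681], 'dq': [-0.086, 0.023, -0.059, -0.034, 0.077, -0.113], 'effort': [-0.0, -46.361, 26.987, 0.021, -0.0, -0.0], 'eef_pos': [0.21, -0.535, 0.244], 'tcp_rot': [-179.885, -0.013, 21.413], 'wrist_force': [0.602, 0.458, 0.014], 'ft_torque': [-0.001, -0.017, 0.012], 'width': 0.086}
scene [[480.9, 0.0, 283.9], [0.0, 480.9, 207.5], [0.0, 0.0, 1.0]] [1.021 0.648 1.062] [[-0.87, 0.5, 0.01], [0.35, 0.63, -0.69], [-0.35, -0.59, -0.72]]
top [[465.1, 0.0, 271.0], [0.0, 465.1, 210.7], [0.0, 0.0, 1.0]] [ 0.421 -0.17   1.486] [[-0.01, -1.0, -0.01], [-0.99, 0.01, -0.1], [0.1, 0.01, -0.99]]
{'camera_matrix': array([[323.23679782,   0.        , 274.77426681],
       [  0.        , 323.23679782, 211.81941664],
       [  0.        ,   0.        ,   1.        ]]), 'tool_from_camera': array([[ 1.22774026e-04, -9.61034902e-01, -2.76427027e-01,
         7.04496865e-02],
       [ 9.99999631e-01, -1.16902910e-04,  8.50574419e-04,
        -3.40145552e-05],
       [-8.49746828e-04, -2.76427030e-01,  9.61034534e-01,
        -1.28228155e-01],
       [ 0.00000000e+00,  0.00000000e+00,  0.00000000e+00,
         1.00000000e+00]])}
```

View pics/top0.png

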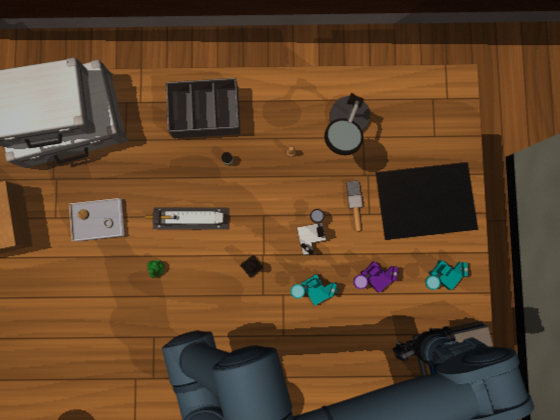

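View pics/scene0.png

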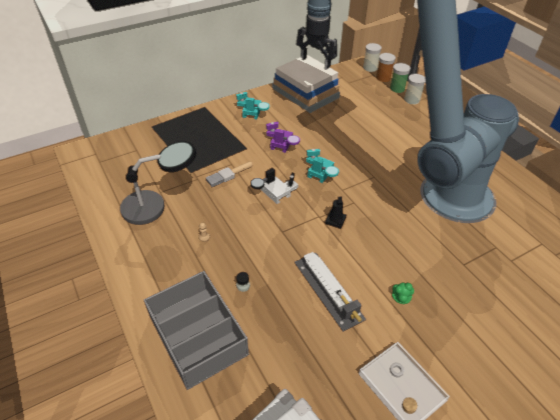

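Top view: the aluminium carriage is at about (312,235), with its loupe at (317,215) and knob near (307,250). The rail runs along row 217, with the entry at col 228 and the stop at about col 160. The purple and turquoise look-alikes are at rows 270–295.

```bash
cat > h.py <<'E'
import cv2,numpy as np
from scipy.spatial.transform import Rotation as Ro
from cell import bot,viewer,workorder
def cam(n,s=None):
    m=viewer.camera_model(n);K=np.array(m["camera_matrix"])
    if n=="wrist":
        T=np.eye(4);T[:3,:3]=Ro.from_euler("xyz",s["tcp_rot"],degrees=True).as_matrix();T[:3,3]=s["eef_pos"]
        T=T@m["tool_from_camera"]
    else:
        R=cv2.Rodrigues(np.array(m["rvec"],float))[0];T=np.eye(4);T[:3,:3]=R.T;T[:3,3]=-R.T@np.array(m["tvec"]).ravel()
    return K,T
def ray(K,T,uv,z):
    d=T[:3,:3]@np.linalg.solve(K,[uv[0],uv[1],1.]);return T[:3,3]+d*(z-T[2,3])/d[2]
def cloud(K,T,d):
    v,u=np.mgrid[:d.shape[0],:d.shape[1]]
    c=np.stack([(u-K[0,2])/K[0,0]*d,(v-K[1,2])/K[1,1]*d,d],-1)
    return c@T[:3,:3].T+T[:3,3]
E
python3 - <<'E'
from h import *
K,T=cam("top");p=cv2.imread("pics/top0.png");d=np.load("pics/top0.npy");P=cloud(K,T,d)
g=cv2.cvtColor(p,cv2.COLOR_BGR2HSV)
for nm,(u0,u1,v0,v1) in dict(car=(290,335,205,262),rail=(140,235,200,235)).items():
    z=P[v0:v1,u0:u1,2];h=g[v0:v1,u0:u1]
    m=(h[...,1]<60)&(h[...,2]>140)
    v,u=np.nonzero(m);r=cv2.minAreaRect(np.c_[u+u0,v+v0].astype(np.float32));print(nm,r,m.sum(),np.median(z[m]),ray(K,T,r[0],.035))
for n,uv,zz in[("loupe",(317,215),.055),("knob",(307,250),.05),("post",(322,235),.078),("entry",(227,217),.03),("stop",(160,217),.062)]:
    print(n,ray(K,T,uv,zz).round(3),P[uv[1],uv[0]].round(3))
c=np.hstack([cv2.resize(p[200:265,280:345],None,fx=6,fy=6,interpolation=2),cv2.resize(p[190:255,140:205],None,fx=6,fy=6,interpolation=2)])
cv2.imwrite("pics/c.png",c)
E
```

```text
car ((311.8176574707031, 237.9293975830078), (27.333240509033203, 25.272401809692383), 77.47119140625) 365 0.03220857064544691 [ 0.48063802 -0.28757535  0.035     ]
rail ((190.0, 218.5), (15.0, 64.0), 90.0) 606 0.03851402067731913 [0.5455416  0.09282109 0.035     ]
loupe [ 0.55  -0.303  0.055] [ 0.55  -0.303  0.055]
knob [ 0.443 -0.271  0.05 ] [ 0.443 -0.27   0.059]
post [ 0.487 -0.315  0.078] [ 0.487 -0.315  0.079]
entry [ 0.549 -0.023  0.03 ] [ 0.552 -0.02   0.005]
stop [0.549 0.18  0.062] [0.55  0.183 0.051]
```

View pics/c.png

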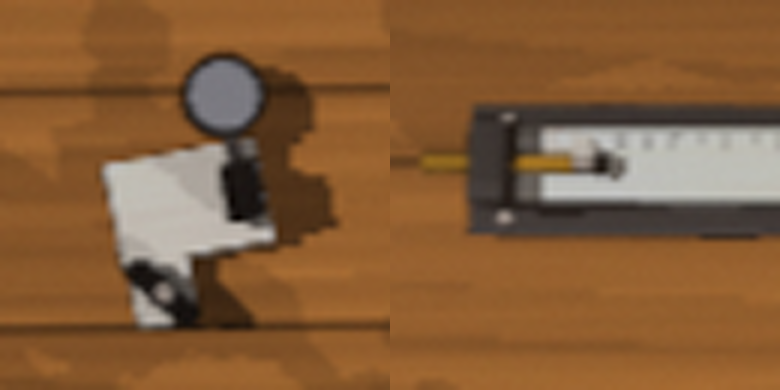

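Crop: the post is at (240,185) in the left tile, and the knob bar runs from (130,265) to (190,320). The carriage x axis points left and slightly down, a yaw of about 101°. In the right tile the buffer tip is at (612,163) and the stop at about (490,165). Next I move over the carriage with tool yaw of about 190°, which keeps joint 6 in range later.

Request:
step_arm:
  deltas:
    - {"offset": [4,-1.3,0],"spin": -0.15,"claw": -1}
    - {"offset": [8,-2.6,0],"spin": -0.3,"claw": -1}
    - {"offset": [12,-3.9,0],"spin": -0.45,"claw": -1}
    - {"offset": [16,-5.2,0],"spin": -0.6,"claw": -1}
    - {"offset": [20,-6.5,0],"spin": -0.75,"claw": -1}
    - {"offset": [24,-7.8,0],"spin": -0.9,"claw": -1}
    - {"offset": [28,-9.1,0],"spin": -1.05,"claw": -1}
    - {"offset": [31,-10,0],"spin": -1.2,"claw": -1}

```text
time: 0.9
eef_pos: [0.4633, -0.3263, 0.2442]
tcp_rot: [-179.9, -0.2, 90.6]
wrist_force: [-0.4, -0.3, 0.2]
width: 0.0853
```

Request:
step_arm:
  deltas:
    - {"offset": [0.5,1,0],"spin": -0.15,"claw": -1}
    - {"offset": [1,2,0],"spin": -0.3,"claw": -1}
    - {"offset": [1.1,2.4,0],"spin": -0.45,"claw": -1}
    - {"offset": [1.1,2.4,0],"spin": -0.6,"claw": -1}
    - {"offset": [1.1,2.4,0],"spin": -0.75,"claw": -1}
    - {"offset": [1.1,2.4,0],"spin": -0.9,"claw": -1}
    - {"offset": [1.1,2.4,0],"spin": -1.05,"claw": -1}
    - {"offset": [1.1,2.4,0],"spin": -1.2,"claw": -1}

```text
time: 1.7
eef_pos: [0.4869, -0.3148, 0.2437]
tcp_rot: [179.8, -0.2, 159.3]
wrist_force: [0.1, 1.2, -1.0]
width: 0.0852
```

Request:
step_arm:
  deltas:
    - {"offset": [0,0,0],"spin": -0.15,"claw": -1}
    - {"offset": [0,0,0],"spin": -0.3,"claw": -1}
    - {"offset": [0,0,0],"spin": -0.45,"claw": -1}
    - {"offset": [0,0,0],"spin": -0.56,"claw": -1}
    - {"offset": [0,0,0],"spin": -0.56,"claw": -1}
    - {"offset": [0,0,0],"spin": -0.56,"claw": -1}

```text
time: 2.3
eef_pos: [0.4866, -0.3146, 0.2433]
tcp_rot: [179.7, -0.1, -168.8]
wrist_force: [0.1, 0.5, -0.2]
width: 0.0853
```

```bash
cat > w.py <<'E'
import sys
from h import *
s=bot.observe();p,d=viewer.grab_frame("wrist");n=sys.argv[1]
cv2.imwrite(f"pics/{n}.png",p);np.savez(f"pics/{n}.npz",d=d,pos=s["eef_pos"],rot=s["tcp_rot"])
print(s["time"],s["eef_pos"],s["tcp_rot"],np.round(s["joint_pos"],1))
E
python3 w.py w1
```

```text
2.3 [ 0.48664867 -0.31463884  0.2432744 ] [ 1.79740167e+02 -1.01322092e-01 -1.68769551e+02] [-39.2  22.4   5.5  73.4   0.1 -50.4]
```

View pics/w1.png

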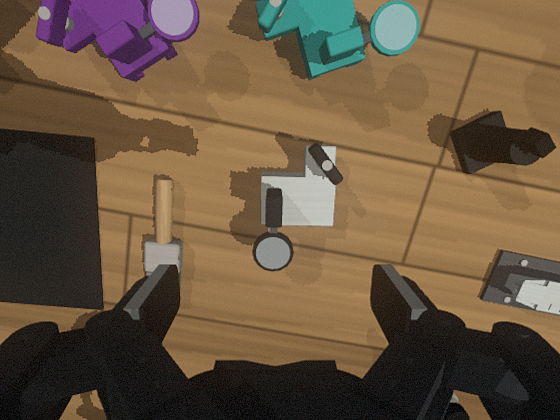

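Wrist view: the carriage body is at about (300,200), the post top at (273,205), the loupe at (273,250) and the knob bar at (325,163). The carriage is nearly aligned with the image.

```bash
cat > m.py <<'E'
from h import *
def load(n):
    f=np.load(f"pics/{n}.npz");K,T=cam("wrist",dict(eef_pos=f["pos"],tcp_rot=f["rot"]));return cv2.imread(f"pics/{n}.png"),K,T,cloud(K,T,f["d"])
def blob(P,K,T,z0,z1,roi,p=None,cond=None):
    u0,u1,v0,v1=roi;Z=P[...,2];m=np.zeros(Z.shape,bool);m[v0:v1,u0:u1]=True
    m&=(Z>z0)&(Z<z1)
    if cond is not None:m&=cond
    n,l,st,c=cv2.connectedComponentsWithStats(m.astype(np.uint8));i=1+np.argmax(st[1:,4])
    Q=P[l==i];r=cv2.minAreaRect((Q[:,:2]*1000).astype(np.float32));b=cv2.boxPoints(r)
    e=[b[1]-b[0],b[2]-b[1]];e=max(e,key=np.linalg.norm)
    return np.array(r[0]).round(1),np.round(r[1],1),"long axis deg",round(np.degrees(np.arctan2(e[1],e[0]))%180,1),"z",round(np.median(Q[:,2])*1000,1),len(Q)
E
python3 - <<'E'
from m import *
p,K,T,P=load("w1");R=(230,370,130,285)
print("post",blob(P,K,T,.074,.084,(250,300,170,240)))
print("loupe",blob(P,K,T,.045,.06,(240,310,225,285)))
print("knob",blob(P,K,T,.054,.072,(300,360,135,195)))
print("face",blob(P,K,T,.026,.037,R,cond=p.min(2)>150))
print("table",np.median(P[300:330,230:330,2]))
E
```

```text
post (array([ 500.8, -312.7]), array([29.3, 15.9]), 'long axis deg', np.float32(9.5), 'z', np.float64(77.3), 506)
loupe (array([ 549.9, -304.2]), array([43.6, 43.4]), 'long axis deg', np.float32(56.1), 'z', np.float64(56.1), 1328)
knob (array([ 449.1, -271.3]), array([43.3, 12. ]), 'long axis deg', np.float32(48.9), 'z', np.float64(61.4), 565)
face (array([ 491. , -287.3]), array([66.6, 78.2]), 'long axis deg', np.float32(100.4), 'z', np.float64(31.5), 2682)
table -0.0006385811256940654
```

Request:
step_arm:
  deltas:
    - {"offset": [-1.4,-0.2,4],"spin": 0.025,"claw": -0.3}
    - {"offset": [-1.4,-0.2,8],"spin": 0.025,"claw": -0.3}
    - {"offset": [-1.4,-0.2,12],"spin": 0.025,"claw": -0.3}
    - {"offset": [-1.4,-0.2,15],"spin": 0.025,"claw": -0.3}
    - {"offset": [-1.4,-0.2,15],"spin": 0.025,"claw": -0.3}
    - {"offset": [-1.4,-0.2,15],"spin": 0.025,"claw": -0.3}

```text
time: 2.95
eef_pos: [0.5002, -0.3131, 0.0935]
tcp_rot: [179.7, -0.1, -170.2]
wrist_force: [0.6, -0.7, 0.3]
width: 0.0559
```

Well placed. I go down and grip moderately.

Request:
step_arm:
  deltas:
    - {"offset": [0,0,2],"spin": 0,"claw": -0.3}
    - {"offset": [0,0,4],"spin": 0,"claw": -0.3}
    - {"offset": [0,0,4],"spin": 0,"claw": -0.3}
    - {"offset": [0,0,4],"spin": 0,"claw": 1}
    - {"offset": [0,0,4],"spin": 0,"claw": 1}
    - {"offset": [0,0,4],"spin": 0,"claw": 1}
    - {"offset": [0,0,4],"spin": 0,"claw": 1}
    - {"offset": [0,0,4],"spin": 0,"claw": 1}
  squeeze: 50

```text
time: 3.75
eef_pos: [0.5012, -0.3135, 0.0555]
tcp_rot: [179.8, -0.0, -170.2]
wrist_force: [-1.5, 1.6, 6.7]
width: 0.0156
```

Request:
step_arm:
  deltas:
    - {"offset": [0,0,0],"spin": 0,"claw": 1}
    - {"offset": [0,0,-2],"spin": 0,"claw": 1}
    - {"offset": [0,0,-5],"spin": 0,"claw": 1}
    - {"offset": [0,0,-8],"spin": 0,"claw": 1}
    - {"offset": [0,0,-8],"spin": 0,"claw": 1}
    - {"offset": [0,0,-8],"spin": 0,"claw": 1}
  squeeze: 50

```text
time: 4.35
eef_pos: [0.5013, -0.3139, 0.135]
tcp_rot: [179.8, -0.0, -170.2]
wrist_force: [-1.2, -0.5, -5.7]
width: 0.0151
```

Now I move to a viewing pose near the rail.

Request:
step_arm:
  deltas:
    - {"offset": [-1,1,-4],"spin": 0.05,"claw": 1}
    - {"offset": [-3,5,-8],"spin": 0.1,"claw": 1}
    - {"offset": [-5,9,-11.5],"spin": 0.15,"claw": 1}
    - {"offset": [-7,13,-11.5],"spin": 0.17,"claw": 1}
    - {"offset": [-9,17,-11.5],"spin": 0.17,"claw": 1}
    - {"offset": [-9.3,19,-11.5],"spin": 0.17,"claw": 1}
    - {"offset": [-9.3,19,-11.5],"spin": 0.17,"claw": 1}
    - {"offset": [-9.3,19,-11.5],"spin": 0.17,"claw": 1}

```text
time: 5.15
eef_pos: [0.5597, -0.1106, 0.248]
tcp_rot: [179.8, -0.3, -179.9]
wrist_force: [0.6, -0.0, -5.0]
width: 0.0154
```

```bash
python3 w.py w2
```

```text
5.15 [ 0.55966525 -0.11056189  0.24802827] [ 179.82255169   -0.2795593  -179.89842981] [-17.6  21.3   4.6  73.6   0.1 -17.7]
```

View pics/w2.png

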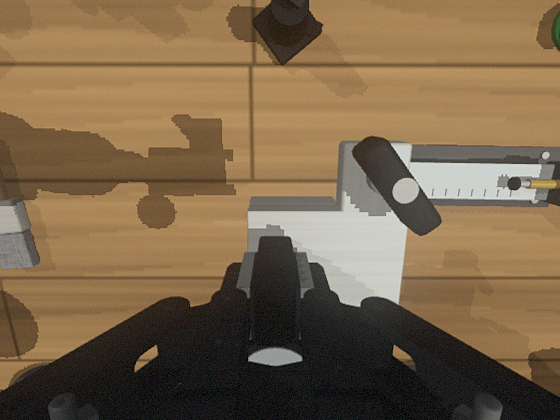

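Wrist view: the held carriage, with its knob cap at (405,190), hides the rail entry. The rail top is visible from col 415 to 545 at rows 163–205, and the rubber buffer tip is at (513,184).

Run:
```python
from m import *
p,K,T,P=load("w2")
g=p.min(2)
# rail top edges by column
top=[];bot_=[]
for u in range(446,500,3):
    v=np.nonzero((g[150:215,u]>150)&(abs(P[150:215,u,2]-.038)<.006))[0]+150
    a=ray(K,T,(u,v.min()-.5),.038);b=ray(K,T,(u,v.max()+.5),.038);top.append(a[:2]);bot_.append(b[:2])
for e in(top,bot_):
    e=np.array(e)*1000;f=np.polyfit(e[:,1],e[:,0],1);print("edge x at y=0,100",np.polyval(f,[0,100]).round(1),"dx/dy",f[0].round(4),"resid",np.std(e[:,0]-np.polyval(f,e[:,1])).round(2))
print("rail z",np.median(P[170:200,445:490,2]),"foot z",np.median(P[150:156,440:520,2]),"table",np.median(P[90:130,450:540,2]))
# foot edges
for v0,v1 in((140,160),(202,212)):print([ (P[v,480]*1000).round(0).tolist() for v in range(v0,v1,2)])
print("buffer",[(P[184,u]*1000).round(0).tolist() for u in range(494,560,3)])
for v in range(172,198,3):print(v,(P[v,508:526:3]*1000).round(0).tolist())
k=P[...,2];print("knob z",np.median(P[170:180,375:385,2]),"cap",P[190,405]);print("face z",np.median(P[240:280,340:390,2]))
print("knob",blob(P,K,T,.24,.27,(330,450,125,245)))
print("face",blob(P,K,T,.20,.235,(240,420,130,300),cond=g>120))
```

```text
edge x at y=0,100 [530.4 532.7] dx/dy 0.0226 resid 0.32
edge x at y=0,100 [568.3 570.5] dx/dy 0.0215 resid 0.31
rail z 0.03723402889397334 foot z 0.005347909466094619 table -0.0007147216738740414
[[511.0, 125.0, -1.0], [514.0, 125.0, -1.0], [516.0, 126.0, -1.0], [518.0, 122.0, 5.0], [520.0, 122.0, 6.0], [522.0, 123.0, 5.0], [524.0, 124.0, 4.0], [526.0, 123.0, 6.0], [529.0, 124.0, 5.0], [531.0, 124.0, 6.0]]
[[582.0, 132.0, 7.0], [585.0, 134.0, 5.0], [590.0, 139.0, -2.0], [592.0, 138.0, 0.0], [594.0, 139.0, -0.0]]
buffer [[555.0, 124.0, 37.0], [555.0, 127.0, 38.0], [555.0, 130.0, 38.0], [555.0, 133.0, 37.0], [555.0, 137.0, 37.0], [554.0, 134.0, 45.0], [553.0, 136.0, 47.0], [553.0, 137.0, 50.0], [552.0, 138.0, 53.0], [553.0, 143.0, 50.0], [552.0, 145.0, 51.0], [553.0, 149.0, 50.0], [553.0, 152.0, 49.0], [552.0, 154.0, 52.0], [552.0, 157.0, 51.0], [552.0, 160.0, 52.0], [552.0, 164.0, 51.0], [552.0, 167.0, 51.0], [552.0, 169.0, 51.0], [552.0, 173.0, 51.0], [552.0, 175.0, 52.0], [553.0, 180.0, 49.0]]
172 [[542.0, 136.0, 37.0], [542.0, 140.0, 36.0], [542.0, 143.0, 37.0], [542.0, 145.0, 38.0
[... 767 characters left out ...]
144.0, 37.0], [562.0, 147.0, 37.0], [562.0, 150.0, 37.0], [562.0, 153.0, 37.0], [561.0, 156.0, 38.0]]
193 [[565.0, 141.0, 37.0], [565.0, 145.0, 36.0], [565.0, 146.0, 38.0], [565.0, 150.0, 38.0], [565.0, 154.0, 37.0], [565.0, 157.0, 36.0]]
196 [[568.0, 141.0, 37.0], [568.0, 144.0, 37.0], [568.0, 147.0, 38.0], [568.0, 150.0, 38.0], [568.0, 153.0, 38.0], [568.0, 157.0, 38.0]]
knob z 0.25400415692839584 cap [ 0.51631349 -0.06036604  0.2544496 ]
face z 0.224234815052237
knob (array([515.8, -60.9]), array([43.8, 12.4]), 'long axis deg', np.float32(38.9), 'z', np.float64(254.2), 3820)
face (array([554.3, -79.9]), array([85.1, 72.6]), 'long axis deg', np.float32(34.7), 'z', np.float64(224.2), 10891)
```

Sizes check out (rail 37.9 wide, knob bar 43.8 × 12.4). The rail axis is x ≈ 549.4 + 0.022·y mm, yaw 88.7°, and the buffer tip is at y ≈ 135.5. I descend in front of the entry.

Request:
step_arm:
  deltas:
    - {"offset": [0.6,0,4],"spin": 0.012,"claw": 1}
    - {"offset": [1.2,0,8],"spin": 0.024,"claw": 1}
    - {"offset": [1.25,0,12],"spin": 0.024,"claw": 1}
    - {"offset": [1.25,0,15],"spin": 0.024,"claw": 1}
    - {"offset": [1.25,0,16.9],"spin": 0.024,"claw": 1}
    - {"offset": [1.25,0,16.9],"spin": 0.024,"claw": 1}
    - {"offset": [1.25,0,16.9],"spin": 0.024,"claw": 1}

```text
time: 5.9
eef_pos: [0.546, -0.1118, 0.0791]
tcp_rot: [179.8, -0.3, 178.5]
wrist_force: [0.2, -0.2, -5.0]
width: 0.0154
```

```bash
python3 w.py w3
python3 - <<'E'
from h import *
p,d=viewer.grab_frame("scene");cv2.imwrite("pics/s3.png",cv2.resize(p[150:340,230:400],None,fx=4.0,fy=3.0*4/3,interpolation=2)[:600])
s=bot.observe();print(s["wrist_force"],s["ft_torque"])
E
```

```text
5.9 [ 0.54603029 -0.11181351  0.07908318] [179.82024052  -0.32335302 178.54944556] [-18.1  25.9 -14.6  49.9   0.1 -16.7]
[ 9.70785315e-01  1.96105168e-03 -5.08660444e+00] [-0.11581976  0.01821175 -0.03177014]
```

View pics/w3.png

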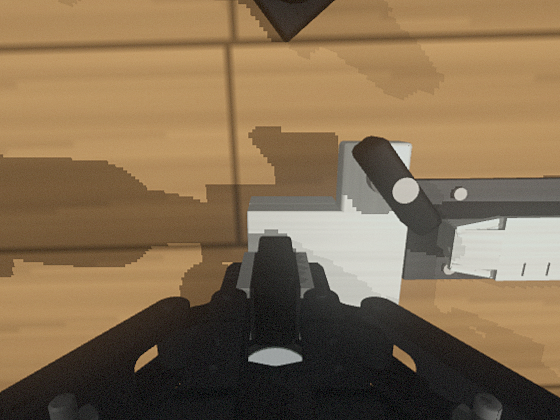

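The rail entry is in view: the tapered tip is at about (447,247), with full width from col 505, rows 215–280. I measure its centre line from here.

Run:
```python
from m import *
p,K,T,P=load("w3");g=p.min(2);A=[];B=[]
for u in range(508,558,3):
    v=np.nonzero((abs(P[200:300,u,2]-.0375)<.004))[0]+200
    A.append(ray(K,T,(u,v.min()-.5),.0373)[:2]);B.append(ray(K,T,(u,v.max()+.5),.0373)[:2])
for e in(A,B):
    e=np.array(e)*1000;f=np.polyfit(e[:,1],e[:,0],1);print("x at y=0,30",np.polyval(f,[0,30]).round(1),"slope",f[0].round(4),"res",np.std(e[:,0]-np.polyval(f,e[:,1])).round(2),e[0],e[-1])
print("along row 250",[(P[250,u]*1000).round(0).tolist() for u in range(430,520,5)])
print("knob",blob(P,K,T,.075,.095,(330,450,125,245)))
m=(abs(P[...,2]-.0545)<.003);print("front edge y",[ (P[v,:410][m[v,:410]][:,1].max()*1000).round(1) for v in (220,240,255,270,285)],"face z",np.median(P[240:280,340,2]))
```

```text
x at y=0,30 [530.2 530.7] slope 0.0157 res 0.17 [530.42934685  17.10079675] [530.53603978  43.42692982]
x at y=0,30 [568.8 569.6] slope 0.0263 res 0.0 [569.46174074  23.69834168] [570.19820146  51.7098631 ]
along row 250 [[564.0, -7.0, 5.0], [564.0, -3.0, 4.0], [563.0, -2.0, 7.0], [555.0, -8.0, 25.0], [552.0, -9.0, 32.0], [551.0, -8.0, 34.0], [551.0, -5.0, 35.0], [551.0, -2.0, 35.0], [551.0, -0.0, 36.0], [551.0, 3.0, 35.0], [551.0, 6.0, 36.0], [551.0, 8.0, 37.0], [551.0, 11.0, 36.0], [551.0, 13.0, 37.0], [551.0, 17.0, 36.0], [551.0, 18.0, 38.0], [551.0, 22.0, 37.0], [551.0, 25.0, 37.0]]
knob (array([503.5, -61. ]), array([43.7, 12.4]), 'long axis deg', np.float32(37.5), 'z', np.float64(85.3), 3651)
front edge y [np.float64(-50.1), np.float64(-45.7), np.float64(-46.4), np.float64(-46.4), np.float64(-46.8)] face z 0.05517726118401979
```

Aligned to within about 1 mm. I correct +0.9 mm in x and −0.8 mm in z, then slide in slowly.

Request:
step_arm:
  deltas:
    - {"offset": [-0.09,0.5,0.08],"spin": 0,"claw": 1}
    - {"offset": [-0.09,1.2,0.08],"spin": 0,"claw": 1}
    - {"offset": [-0.09,2,0.08],"spin": 0,"claw": 1}
    - {"offset": [-0.09,2.8,0.08],"spin": 0,"claw": 1}
    - {"offset": [-0.09,3.4,0.08],"spin": 0,"claw": 1}
    - {"offset": [-0.09,4,0.08],"spin": 0,"claw": 1}
    - {"offset": [-0.09,4.5,0.08],"spin": 0,"claw": 1}
    - {"offset": [-0.09,5,0.08],"spin": 0,"claw": 1}

```text
time: 6.8
eef_pos: [0.5498, -0.0615, 0.08]
tcp_rot: [179.9, -0.1, 178.6]
wrist_force: [-0.1, -1.3, -5.1]
width: 0.0152
```

Request:
step_arm:
  deltas:
    - {"offset": [0,0.5,0],"spin": 0,"claw": 1}
    - {"offset": [0,1,0],"spin": 0,"claw": 1}
    - {"offset": [0,1.5,0],"spin": 0,"claw": 1}
    - {"offset": [0,2,0],"spin": 0,"claw": 1}

```text
time: 7.2
eef_pos: [0.5491, -0.0413, 0.0794]
tcp_rot: [179.9, -0.3, 178.6]
wrist_force: [-2.4, -1.3, -7.8]
width: 0.0151
```

Request:
step_arm:
  deltas:
    - {"offset": [0.05,0,0.08],"spin": 0,"claw": 1}
    - {"offset": [0.05,0,0.08],"spin": 0,"claw": 1}

```text
time: 7.4
eef_pos: [0.5492, -0.0408, 0.0788]
tcp_rot: [179.9, -0.2, 178.6]
wrist_force: [-1.2, 0.0, -5.9]
width: 0.0158
```

```bash
python3 -c "
from h import *
for i in range(2):
    s=bot.observe();print(s['time'],s['eef_pos'],s['tcp_rot'],s['wrist_force'],s['ft_torque'])"
```

```text
7.4 [ 0.54921389 -0.04084366  0.0787612 ] [179.87334702  -0.18427757 178.61154508] [-1.17618518e+00  9.65858069e-04 -5.87084485e+00] [-0.06402493  0.14793712  0.03762008]
7.4 [ 0.54921389 -0.04084366  0.0787612 ] [179.87334702  -0.18427757 178.61154508] [-1.17618518e+00  9.65858069e-04 -5.87084485e+00] [-0.06402493  0.14793712  0.03762008]
```

Forces are small. I slide on.

Request:
step_arm:
  deltas:
    - {"offset": [0,0.7,0.02],"spin": 0,"claw": 1}
    - {"offset": [0,1.4,0.02],"spin": 0,"claw": 1}
    - {"offset": [0,2.1,0.02],"spin": 0,"claw": 1}
    - {"offset": [0,2.8,0.02],"spin": 0,"claw": 1}
    - {"offset": [0.01,3.5,0.02],"spin": 0,"claw": 1}
    - {"offset": [0.01,4.2,0.02],"spin": 0,"claw": 1}
    - {"offset": [0.01,4.9,0.02],"spin": 0,"claw": 1}
    - {"offset": [0.01,5.5,0.02],"spin": 0,"claw": 1}

```text
time: 8.2
eef_pos: [0.5503, 0.0149, 0.0786]
tcp_rot: [179.9, -0.2, 178.6]
wrist_force: [-2.3, -0.5, -6.8]
width: 0.0153
```

Request:
step_arm:
  deltas:
    - {"offset": [0,0.6,0],"spin": 0,"claw": 1}
    - {"offset": [0.01,1.2,0],"spin": 0,"claw": 1}
    - {"offset": [0.01,1.8,0],"spin": 0,"claw": 1}
    - {"offset": [0.01,2.4,0],"spin": 0,"claw": 1}
    - {"offset": [0.01,3,0],"spin": 0,"claw": 1}
    - {"offset": [0.01,3.5,0],"spin": 0,"claw": 1}
    - {"offset": [0.01,3.5,0],"spin": 0,"claw": 1}

```text
time: 8.9
eef_pos: [0.5508, 0.0508, 0.0786]
tcp_rot: [179.8, -0.2, 178.7]
wrist_force: [-2.8, 0.6, -5.5]
width: 0.0155
```

```bash
python3 w.py w4
```

```text
8.9 [0.55084865 0.05083083 0.07864125] [179.81576598  -0.21898367 178.68662114] [ -1.4  25.4 -15.5  49.3   0.2  -0.1]
```

View pics/w4.png

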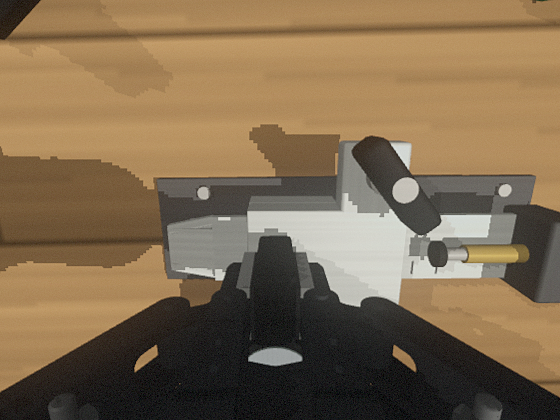

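The carriage is fully on the rail, with its front edge at col ~407, the rubber tip at col ~428 row 253 and the stop face at ~503. I measure the gap.

Run:
```python
from m import *
p,K,T,P=load("w4")
for v in(246,250,254,258):print(v,[(P[v,u,1:]*1000).round(1).tolist() for u in range(396,452,4)])
print("stop",[(P[252,u]*1000).round(0).tolist() for u in range(500,560,8)])
print("knob",blob(P,K,T,.075,.095,(330,450,125,245)))
```

```text
246 [[112.3, 55.1], [114.3, 55.0], [116.4, 54.9], [126.0, 37.5], [128.2, 37.5], [130.7, 37.1], [133.4, 36.1], [134.4, 38.6], [135.7, 40.5], [135.6, 45.0], [136.2, 48.0], [136.8, 50.7], [139.4, 49.8], [148.7, 37.2]]
250 [[112.9, 54.0], [114.5, 55.1], [123.9, 37.6], [126.3, 37.2], [128.2, 38.1], [130.8, 37.2], [133.3, 36.8], [135.5, 37.0], [136.0, 40.5], [135.6, 45.6], [135.8, 49.2], [136.2, 52.3], [138.9, 51.3], [142.0, 49.5]]
254 [[112.7, 54.8], [114.4, 55.7], [124.4, 37.0], [126.6, 37.1], [128.6, 37.7], [131.0, 37.3], [133.6, 36.7], [135.7, 37.1], [136.3, 40.5], [136.3, 44.7], [136.4, 48.7], [136.4, 52.5], [138.5, 52.4], [141.9, 50.0]]
258 [[113.0, 54.5], [114.7, 55.5], [124.6, 36.8], [126.7, 37.3], [128.5, 38.3], [130.7, 38.5], [133.5, 37.4], [135.7, 37.5], [135.7, 42.1], [135.8, 46.2], [135.9, 50.1], [136.1, 53.5], [138.2, 53.5], [142.2, 50.0]]
stop [[550.0, 168.0, 51.0], [551.0, 173.0, 51.0], [551.0, 178.0, 50.0], [551.0, 181.0, 51.0], [549.0, 183.0, 54.0], [548.0, 183.0, 58.0], [547.0, 185.0, 61.0], [547.0, 189.0, 60.0]]
knob (array([508.1, 101.4]), array([43.8, 12.2]), 'long axis deg', np.float32(37.6), 'z', np.float64(84.9), 3633)
```

The gap is 19–20 mm and the stop face is at y ≈ 183. Pressing while tightening needs the hand on the knob, so I bring the carriage to about 5 mm short, release the post, then grip the knob bar, push with it and turn.

Request:
step_arm:
  deltas:
    - {"offset": [0,0.5,0.03],"spin": 0,"claw": 1}
    - {"offset": [0,1,0.06],"spin": 0,"claw": 1}
    - {"offset": [0,1.4,0.1],"spin": 0,"claw": 1}
    - {"offset": [0,1.4,0.1],"spin": 0,"claw": 1}
    - {"offset": [0,1.4,0.1],"spin": 0,"claw": -0.3}
    - {"offset": [0,1.4,0.1],"spin": 0,"claw": -0.3}
    - {"offset": [0,1.4,0.1],"spin": 0,"claw": -0.3}
    - {"offset": [0,1.4,0.1],"spin": 0,"claw": -0.3}

```text
time: 9.75
eef_pos: [0.5521, 0.0644, 0.0784]
tcp_rot: [179.8, -0.1, 178.7]
wrist_force: [0.3, -0.5, -0.3]
width: 0.0553
```

Request:
step_arm:
  deltas:
    - {"offset": [0,0,-2],"spin": 0,"claw": -0.3}
    - {"offset": [0,0,-5],"spin": 0,"claw": -0.3}
    - {"offset": [0,0,-8],"spin": 0,"claw": -0.3}
    - {"offset": [1,0,-10],"spin": -0.15,"claw": -0.3}
    - {"offset": [2,0,-10],"spin": -0.3,"claw": -0.3}
    - {"offset": [3,0,-10],"spin": -0.45,"claw": -0.3}
    - {"offset": [4,0,-10],"spin": -0.6,"claw": -0.3}
    - {"offset": [4,0,-10],"spin": -0.68,"claw": -0.3}

```text
time: 10.55
eef_pos: [0.5112, 0.065, 0.1788]
tcp_rot: [179.8, 0.0, -142.1]
wrist_force: [-0.1, -0.9, 0.5]
width: 0.0553
```

```bash
python3 w.py w5
```

```text
10.55 [0.51122357 0.06498845 0.17882091] [ 1.79781071e+02  2.19913880e-02 -1.42137409e+02] [  0.1  16.5 -12.6  61.    0.2 -37.8]
```

View pics/w5.png

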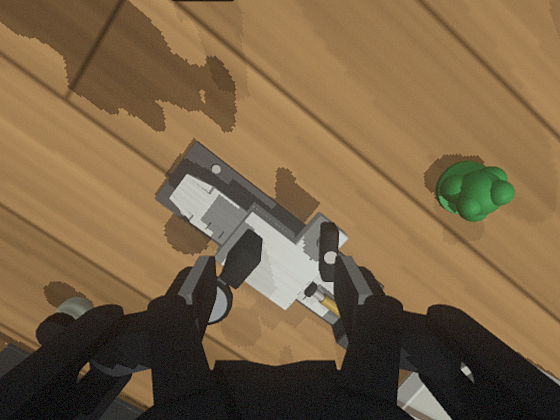

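The carriage is still on the rail. The knob bar is at (330,250), upright in the image, so the jaws are aligned with its thickness. The tip is at (312,290).

Run:
```python
from m import *
p,K,T,P=load("w5")
print("knob",blob(P,K,T,.076,.096,(300,348,215,290)))
print("post",blob(P,K,T,.093,.108,(210,270,225,290)))
print("tip",[(P[v,312]*1000).round(0).tolist() for v in range(276,300,3)])
```

```text
knob (array([508.4, 115.1]), array([43.5, 12. ]), 'long axis deg', np.float32(37.5), 'z', np.float64(83.3), 849)
post (array([551.4,  64.8]), array([16.1, 30.2]), 'long axis deg', np.float32(178.7), 'z', np.float64(99.3), 951)
tip [[539.0, 128.0, 53.0], [542.0, 130.0, 53.0], [547.0, 136.0, 44.0], [548.0, 135.0, 49.0], [548.0, 135.0, 53.0], [550.0, 137.0, 54.0], [553.0, 139.0, 53.0], [561.0, 148.0, 38.0]]
```

The knob is at (508.8, 115.2) from camera and kinematics together, and the bar thickness line is at 127.5°. I go above it and then down.

Request:
step_arm:
  deltas:
    - {"offset": [-1.5,2,0],"spin": 0.007,"claw": 0.1}
    - {"offset": [-2.89,4.1,0],"spin": 0.007,"claw": 0.1}
    - {"offset": [-2.89,4.1,3],"spin": 0.007,"claw": 0.1}
    - {"offset": [-2.89,4.1,6],"spin": 0.007,"claw": 0.1}
    - {"offset": [-2.89,4.1,7],"spin": 0.007,"claw": 0.1}
    - {"offset": [-2.89,4.1,7],"spin": 0.007,"claw": 0.1}

```text
time: 11.2
eef_pos: [0.508, 0.1151, 0.1077]
tcp_rot: [179.7, -0.1, -142.5]
wrist_force: [-0.4, -0.1, -0.2]
width: 0.0384
```

Request:
step_arm:
  deltas:
    - {"offset": [-0.05,-0.03,1.5],"spin": 0,"claw": 0.1}
    - {"offset": [-0.05,-0.03,2.8],"spin": 0,"claw": 0.1}
    - {"offset": [-0.05,-0.03,3.2],"spin": 0,"claw": 0.1}
    - {"offset": [-0.05,-0.03,3.2],"spin": 0,"claw": 0.1}
    - {"offset": [-0.05,-0.03,3.2],"spin": 0,"claw": 1}
    - {"offset": [-0.05,-0.03,3.2],"spin": 0,"claw": 1}
    - {"offset": [-0.05,-0.03,3.2],"spin": 0,"claw": 1}
    - {"offset": [-0.05,-0.03,3.2],"spin": 0,"claw": 1}
  squeeze: 50

```text
time: 12.0
eef_pos: [0.5092, 0.1155, 0.0769]
tcp_rot: [179.7, -0.0, -142.5]
wrist_force: [-2.3, 1.0, 5.9]
width: 0.0108
```

```bash
python3 -c "
from h import *
s=bot.observe();print({k:np.round(s[k],4).tolist() for k in('time','eef_pos','tcp_rot','wrist_force','ft_torque','width')})"
```

```text
{'time': 12.0, 'eef_pos': [0.5092, 0.1155, 0.0769], 'tcp_rot': [179.7415, -0.016, -142.5291], 'wrist_force': [-2.2931, 1.0288, 5.9413], 'ft_torque': [0.0979, 0.2781, 0.0835], 'width': 0.0108}
```

Gripped (width 10.8 mm). There is slight tip pressure, so I ease up a little and start pushing along the rail.

Request:
step_arm:
  deltas:
    - {"offset": [0,0,-0.08],"spin": 0,"claw": 1}
    - {"offset": [-0.12,0.16,-0.1],"spin": 0,"claw": 1}
    - {"offset": [-0.25,0.31,-0.1],"spin": 0,"claw": 1}
    - {"offset": [-0.25,0.31,-0.1],"spin": 0,"claw": 1}

```text
time: 12.4
eef_pos: [0.5089, 0.1197, 0.0775]
tcp_rot: [179.7, -0.1, -142.5]
wrist_force: [-0.7, 0.1, -2.9]
width: 0.0111
```

Request:
step_arm:
  deltas:
    - {"offset": [-0.12,0.16,0],"spin": 0,"claw": 1}
    - {"offset": [-0.12,0.16,0],"spin": 0,"claw": 1}

```text
time: 12.6
eef_pos: [0.5088, 0.1215, 0.0774]
tcp_rot: [179.7, -0.1, -142.5]
wrist_force: [-0.1, -0.7, -2.5]
width: 0.0111
```

Request:
step_arm:
  deltas:
    - {"offset": [-0.12,0.16,0],"spin": 0,"claw": 1}
    - {"offset": [-0.12,0.16,0],"spin": 0,"claw": 1}

```text
time: 12.8
eef_pos: [0.5088, 0.1232, 0.0774]
tcp_rot: [179.8, -0.1, -142.5]
wrist_force: [0.1, -3.2, -2.3]
width: 0.0111
```

Contact felt at y ≈ 0.1212, which agrees with the picture. I continue in small steps to ~6 mm (about −6.4 N).

Request:
step_arm:
  deltas:
    - {"offset": [-0.12,0.16,0],"spin": 0,"claw": 1}
    - {"offset": [-0.12,0.16,0],"spin": 0,"claw": 1}

```text
time: 13.0
eef_pos: [0.5088, 0.1248, 0.0774]
tcp_rot: [179.8, -0.2, -142.6]
wrist_force: [-0.4, -4.1, -2.2]
width: 0.011
```

Request:
step_arm:
  deltas:
    - {"offset": [-0.12,0.16,0],"spin": 0,"claw": 1}
    - {"offset": [-0.12,0.16,0],"spin": 0,"claw": 1}

```text
time: 13.2
eef_pos: [0.5087, 0.1263, 0.0773]
tcp_rot: [179.9, -0.2, -142.6]
wrist_force: [-0.5, -4.5, -2.0]
width: 0.0111
```

```bash
python3 -c "
from h import *
s=bot.observe();print({k:np.round(s[k],4).tolist() for k in('time','eef_pos','tcp_rot','wrist_force','ft_torque','width')})"
```

```text
{'time': 13.2, 'eef_pos': [0.5087, 0.1263, 0.0773], 'tcp_rot': [179.8996, -0.2299, -142.5801], 'wrist_force': [-0.5497, -4.5099, -2.0135], 'ft_torque': [-0.9822, 0.0598, -0.2397], 'width': 0.0111}
```

Spring load is building as expected. I push ~1 mm more and start turning clockwise with a small forward bias, gripping harder.

Request:
step_arm:
  deltas:
    - {"offset": [-0.08,0.1,0],"spin": 0,"claw": 1}
    - {"offset": [-0.11,0.13,0],"spin": 0,"claw": 1}
    - {"offset": [-0.11,0.13,0],"spin": 0.12,"claw": 1}
    - {"offset": [-0.11,0.13,0],"spin": 0.24,"claw": 1}
    - {"offset": [-0.11,0.13,0],"spin": 0.36,"claw": 1}
  squeeze: 80

```text
time: 13.7
eef_pos: [0.509, 0.1275, 0.0774]
tcp_rot: [-179.9, -0.2, -163.4]
wrist_force: [0.4, -4.6, -2.7]
width: 0.0099
```

```bash
python3 -c "
from h import *
s=bot.observe();print({k:np.round(s[k],4).tolist() for k in('time','eef_pos','tcp_rot','wrist_force','ft_torque','width')})"
```

```text
{'time': 13.7, 'eef_pos': [0.509, 0.1275, 0.0774], 'tcp_rot': [-179.9343, -0.2467, -163.441], 'wrist_force': [0.3581, -4.6091, -2.7364], 'ft_torque': [-1.011, -0.057, 0.2192], 'width': 0.0099}
```

```bash
cat > chk.py <<'E'
import sys
from m import *
p,K,T,P=load(sys.argv[1])
def at(x0,x1,y0,y1,z0,z1):
    m=(P[...,0]>x0)&(P[...,0]<x1)&(P[...,1]>y0)&(P[...,1]<y1)&(P[...,2]>z0)&(P[...,2]<z1);return m
m=at(.52,.59,.04,.11,.095,.105)
if m.sum()>50:print("post",cv2.minAreaRect((P[m][:,:2]*1000).astype(np.float32)))
m=at(.53,.575,.10,.15,.0515,.059)&(p.min(2)>100)
if m.sum()>20:print("front edge y p99",np.percentile(P[m][:,1],99)*1000,m.sum(),"x",P[m][:,0].min(),P[m][:,0].max())
m=at(.545,.56,.125,.2,.046,.057)
print("rod ys",np.round(np.sort(P[m][:,1])[::max(1,m.sum()//12)]*1000,1))
m=at(.53,.575,.17,.2,.059,.066)
if m.sum()>20:print("stop face y",np.percentile(P[m][:,1],1)*1000)
E
python3 w.py w6;python3 chk.py w6; python3 chk.py w5;python3 chk.py w4
```

```text
13.7 [0.50900839 0.12751156 0.07736549] [-179.93432711   -0.24665665 -163.44095307] [  7.2  22.6 -20.1  47.5  -0.1  -9.4]
front edge y p99 140.9036733697975 673 x 0.530007444044877 0.5718742943032529
rod ys [131.2 133.1 134.4 135.6 136.7 138.  139.1 140.1 141.4 142.9 144.4 146.6]
stop face y 195.27612863420808
post ((551.408203125, 65.00114440917969), (16.12139320373535, 30.203529357910156), 88.86711883544922)
front edge y p99 130.10658263877687 1630 x 0.5300531760476711 0.5749479137404272
rod ys [125.1 127.2 129.4 135.6 136.9 139.1 145.6 150.7 153.5 156.9 160.2 164.
 170.7]
stop face y 182.2592942656756
post ((550.87353515625, 57.41870880126953), (30.57040786743164, 34.54221725463867), 0.5712106823921204)
front edge y p99 116.32711043536801 2462 x 0.5300007959359184 0.5749861948189179
rod ys [134.7 136.3 141.8 149.3 153.7 158.8 163.8 168.5 173.4 178.2 182.3 183.1
 184.1]
stop face y 182.2044154804945
```

View pics/w6.png

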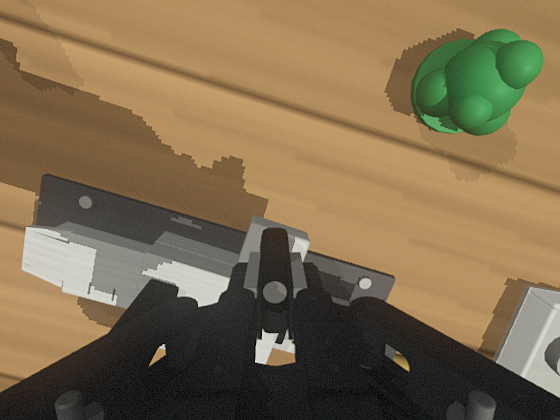

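Wrist view: the knob is in the jaws at (275,290) and the post is hidden. The front edge from depth is 140.9, so compression is about 5 mm. Force suggests slightly less, so I add ~1.2 mm and continue turning to just below the gib's bearing point.

Request:
step_arm:
  deltas:
    - {"offset": [-0.03,0.1,0],"spin": 0,"claw": 1}
    - {"offset": [-0.05,0.17,0],"spin": 0.12,"claw": 1}
    - {"offset": [-0.05,0.17,0],"spin": 0.24,"claw": 1}
    - {"offset": [-0.05,0.17,0],"spin": 0.36,"claw": 1}
    - {"offset": [-0.05,0.17,0],"spin": 0.46,"claw": 1}
    - {"offset": [-0.05,0.17,0],"spin": 0.46,"claw": 1}

```text
time: 14.35
eef_pos: [0.508, 0.1272, 0.0773]
tcp_rot: [-179.5, -0.2, 169.9]
wrist_force: [-3.1, -10.1, 1.2]
width: 0.0101
```

```bash
python3 -c "
from h import *
s=bot.observe();print({k:np.round(s[k],4).tolist() for k in('time','eef_pos','tcp_rot','wrist_force','ft_torque','width')})"; python3 w.py w7;python3 chk.py w7
```

```text
{'time': 14.35, 'eef_pos': [0.508, 0.1272, 0.0773], 'tcp_rot': [-179.537, -0.243, 169.8524], 'wrist_force': [-3.0512, -10.0607, 1.2491], 'ft_torque': [-1.8118, 0.4937, -0.0266], 'width': 0.0101}
14.35 [0.50797532 0.12718212 0.07729607] [-179.53697319   -0.24298181  169.85236253] [  7.3  22.7 -20.1  47.6  -0.4  17.5]
front edge y p99 128.08162934907935 1125 x 0.5471223637190589 0.5710719842344228
rod ys [125.1 125.3 125.4 125.6 125.8 126.  126.2 126.5 126.6 127.  127.4 127.9
 128.3 183.5]
stop face y 183.23082246074728
```

Run:
```python
from m import *
for n in("w5","w6","w7"):
    p,K,T,P=load(n)
    for nm,b in dict(loupe=(.56,.64,.02,.12,.072,.083),post=(.53,.575,.04,.1,.094,.106),ear=(.485,.53,.07,.16,.050,.060),back=(.52,.58,.03,.08,.050,.058),body=(.515,.58,.03,.16,.051,.058)).items():
        m=np.all([(P[...,i]>b[2*i])&(P[...,i]<b[2*i+1]) for i in range(3)],0)
        if m.sum()>30:
            q=P[m]*1000;print(n,nm,m.sum(),"x",np.percentile(q[:,0],[2,98]).round(1),"y",np.percentile(q[:,1],[1,99]).round(1))
```

```text
w5 loupe 666 x [577.1 614. ] y [57.  84.9]
w5 post 931 x [536.8 565.3] y [57.  72.7]
w5 ear 1100 x [493.3 529.7] y [ 71.3 128.7]
w5 back 1037 x [524.6 576.3] y [50.9 79.6]
w5 body 4585 x [518.8 577.8] y [ 51.5 138.2]
w6 post 55 x [535.  552.9] y [68.6 83.8]
w6 ear 2017 x [492.7 529.7] y [ 70.6 141. ]
w6 back 1138 x [522.9 546.2] y [62.  79.8]
w6 body 3368 x [523.2 568.1] y [ 62.5 144. ]
w7 ear 1026 x [491.5 525.7] y [ 82.3 140.8]
w7 body 1278 x [523.4 570. ] y [ 83.1 128. ]
```

View pics/w7.png

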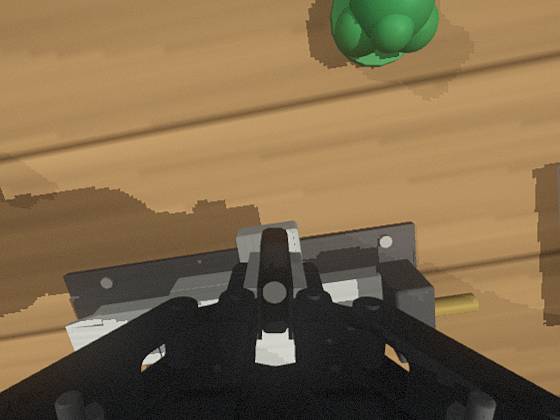

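Wrist view: the bar is centred in the jaws at (275,290), and the ear's front edge is unmoved at ~141 mm. The extra 5 N is therefore rail/gib friction with the buffer ~5 mm in. I keep the bias and finish the turn.

Request:
step_arm:
  deltas:
    - {"offset": [0,0.09,0],"spin": 0.12,"claw": 1}
    - {"offset": [0,0.09,0],"spin": 0.24,"claw": 1}
    - {"offset": [0,0.09,0],"spin": 0.36,"claw": 1}
    - {"offset": [0,0.09,0],"spin": 0.45,"claw": 1}
    - {"offset": [0,0.09,0],"spin": 0.45,"claw": 1}

```text
time: 14.9
eef_pos: [0.5072, 0.1267, 0.0773]
tcp_rot: [-179.3, 0.0, 144.0]
wrist_force: [-2.7, -8.6, 0.6]
width: 0.0103
```

```bash
python3 -c "
from h import *
s=bot.observe();print({k:np.round(s[k],4).tolist() for k in('time','eef_pos','tcp_rot','wrist_force','ft_torque','width')})"
```

```text
{'time': 14.9, 'eef_pos': [0.5072, 0.1267, 0.0773], 'tcp_rot': [-179.2783, 0.0168, 144.0325], 'wrist_force': [-2.703, -8.603, 0.5563], 'ft_torque': [-1.3887, 0.368, -0.0921], 'width': 0.0103}
```

Request:
step_arm:
  deltas:
    - {"offset": [0.04,0.06,0],"spin": 0.1,"claw": 1}
    - {"offset": [0.04,0.06,0],"spin": 0.2,"claw": 1}
    - {"offset": [0.04,0.06,0],"spin": 0.25,"claw": 1}
    - {"offset": [0.04,0.06,0],"spin": 0.25,"claw": 1}

```text
time: 15.3
eef_pos: [0.5071, 0.1266, 0.0773]
tcp_rot: [-179.2, 0.3, 129.7]
wrist_force: [-0.8, -6.6, -1.2]
width: 0.0101
```

```bash
python3 -c "
from h import *
s=bot.observe();print({k:np.round(s[k],4).tolist() for k in('time','eef_pos','tcp_rot','wrist_force','ft_torque','width')})"
```

```text
{'time': 15.3, 'eef_pos': [0.5071, 0.1266, 0.0773], 'tcp_rot': [-179.2305, 0.271, 129.6873], 'wrist_force': [-0.8184, -6.633, -1.2291], 'ft_torque': [-1.052, 0.0333, 0.1066], 'width': 0.0101}
```

The knob is at about 1.55 by kinematics. I release, rise and verify.

Request:
step_arm:
  deltas:
    - {"offset": [0,0,0],"spin": 0,"claw": 0.1}
    - {"offset": [0,0,0],"spin": 0,"claw": 0.1}
    - {"offset": [0,0,0],"spin": 0,"claw": 0.1}
    - {"offset": [0,0,-2],"spin": 0,"claw": 0.1}
    - {"offset": [0,0,-5],"spin": 0,"claw": 0.1}
    - {"offset": [0,0,-9],"spin": 0,"claw": 0.1}
    - {"offset": [2,0,-12],"spin": -0.15,"claw": 0.1}
    - {"offset": [4,0,-15],"spin": -0.3,"claw": 0.1}

```text
time: 16.1
eef_pos: [0.4829, 0.1599, 0.229]
tcp_rot: [-179.3, 0.1, 147.2]
wrist_force: [0.6, 1.0, -0.9]
width: 0.0384
```

Request:
step_arm:
  deltas:
    - {"offset": [0,-2,0],"spin": -0.15,"claw": 0.1}
    - {"offset": [0,-2,0],"spin": -0.3,"claw": 0.1}
    - {"offset": [0,-2,0],"spin": -0.45,"claw": 0.1}
    - {"offset": [0,-2,0],"spin": -0.6,"claw": 0.1}
    - {"offset": [0,-2,0],"spin": -0.6,"claw": 0.1}

```text
time: 16.6
eef_pos: [0.4722, 0.1436, 0.2296]
tcp_rot: [-179.5, -0.3, -178.4]
wrist_force: [0.6, 0.5, 0.2]
width: 0.0383
```

```bash
python3 w.py w8;python3 chk.py w8
python3 - <<'E'
from m import *
p,K,T,P=load("w8")
b=(.47,.545,.09,.16,.077,.095);m=np.all([(P[...,i]>b[2*i])&(P[...,i]<b[2*i+1]) for i in range(3)],0)
q=(P[m][:,:2]*1000).astype(np.float32);print("knob",cv2.minAreaRect(q),m.sum())
c=q-q.mean(0);w,V=np.linalg.eigh(c.T@c);print("knob long axis",np.degrees(np.arctan2(V[1,1],V[0,1]))%180)
E
```

```text
16.6 [0.47217237 0.14359049 0.22955904] [-179.45080347   -0.29931421 -178.41152729] [ 9.8 12.8 -9.8 67.7 -0.5  8.3]
post ((540.4966430664062, 69.32393646240234), (5.854718208312988, 14.458076477050781), 62.543216705322266)
front edge y p99 141.01240014535682 1446 x 0.5300168738519639 0.5748879762529342
rod ys [125.6 128.8 132.9 136.9 140.2 144.3 151.4 156.6 161.8 167.2 173.2 178.5
 183. ]
stop face y 182.62913094018904
knob ((506.544921875, 125.96041107177734), (12.296462059020996, 44.31352615356445), 39.67144012451172) 631
knob long axis 129.96115
```

View pics/w8.png

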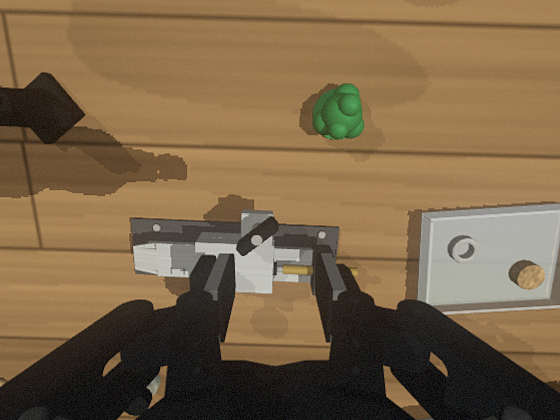

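Final view: the carriage rests against the buffer with no gap at col ~273. The knob bar at (257,237) has turned 87.6° clockwise since first seen (q ≈ 1.55). The front edge at 141.0 mm hasn't moved since release, and the surroundings look as before.

```bash
python3 -c "
from cell import workorder
print(workorder.sign_off())"
```

```text
the job is handed in; nothing more can be done
None
```

The loupe carriage is back on its rail, clamped against the buffer, and the job is handed in at about 17 s of the 70 s allowed.

I slid it on by its post and let go about 5 mm short of the buffer. I then gripped the knob bar, pushed the carriage on with it and turned the knob clockwise while holding the push.

**Last checks after letting go:**
- **Knob:** it turned 87.6° in the images, which puts it at about 1.55 rad; firmly tight starts at 1.4.
- **Position:** the front face was at y ≈ 141 mm both while I was pressing and after release. The relaxed buffer tip was at about 136 mm, so the buffer is about 5 of its 12 mm in, slightly under half-way.
- **Surroundings:** nothing else was handled, and the shrub, tray and column looked unmoved in the last picture.

**What disagreed:** at 4.6 N, force alone suggested just under 4 mm of compression, while sight gave 5 mm. I then commanded 1.2 mm more. The push rose to about 10 N without the carriage moving, so I took the difference as rail and gib friction and stopped there. I did not check separately that the carriage stays put beyond about a second after release.

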